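# Try the code on a push-button lock

## Task

Try the code on the push-button door lock clamped on the bench: with the fingertips press its oblong button, then the small round one, then the cross-shaped one, each fully down so that it stays down, and only then push the slide's tab away from the buttons, fully home, to throw the bolt. Do not press the two big round buttons, and leave the other things on the bench where they lie; nothing is to be picked up.

Things in the scene. Friction and masses are not known exactly. Their poses are not given: they have to be found in the camera images.
- lock: Push-button door lock, dark steel case 90 x 300 mm, face up 52 mm over the bench, in a fixed plywood jig 130 x 340 mm with clamps to 44 mm. Origin on the bench under the case's middle; z up, y along the case to the slide end, x across. Five button places at x 0, y -120, -78, -36, 6, 48 mm; which button is where differs each time. The slide's tab is at the +y end.
- oblong_top (a point): centre of the top of the oblong button (34 mm along the lock's x, 13 mm along its y). All five buttons are bare aluminium, stand 14 mm out of their collars (top 67 mm above the bench) when up (they may start up to 1 mm down) and have a 7 mm travel straight down; the point moves down with the button.
- oblong (a joint): travel of the oblong button (34 mm along the lock's x, 13 mm along its y): 0 up, 0.007 m fully down. It counts as pressed beyond 0.0055. It takes about 3 N to push, ends on a hard stop and stays where it is left (no spring back).
- smallround_top (a point): centre of the top of the small round button (15 mm across). All five buttons are bare aluminium, stand 14 mm out of their collars (top 67 mm above the bench) when up (they may start up to 1 mm down) and have a 7 mm travel straight down; the point moves down with the button.
- smallround (a joint): travel of the small round button (15 mm across): 0 up, 0.007 m fully down. It counts as pressed beyond 0.0055. It takes about 3 N to push, ends on a hard stop and stays where it is left (no spring back).
- cross_top (a point): centre of the top of the cross-shaped button (30 mm over its arms, arms 10 mm wide). All five buttons are bare aluminium, stand 14 mm out of their collars (top 67 mm above the bench) when up (they may start up to 1 mm down) and have a 7 mm travel straight down; the point moves down with the button.
- cross (a joint): travel of the cross-shaped button (30 mm over its arms, arms 10 mm wide): 0 up, 0.007 m fully down. It counts as pressed beyond 0.0055. It takes about 3 N to push, ends on a hard stop and stays where it is left (no spring back).
- bigrounda_top (a point): centre of the top of one of the two big round buttons (26 mm across), not part of the code. All five buttons are bare aluminium, stand 14 mm out of their collars (top 67 mm above the bench) when up (they may start up to 1 mm down) and have a 7 mm travel straight down; the point moves down with the button.
- bigrounda (a joint): travel of one of the two big round buttons (26 mm across), not part of the code: 0 up, 0.007 m fully down. It counts as pressed beyond 0.0055. It takes about 3 N to push, ends on a hard stop and stays where it is left (no spring back).
- bigroundb_top (a point): centre of the top of the other big round button (26 mm across), not part of the code. All five buttons are bare aluminium, stand 14 mm out of their collars (top 67 mm above the bench) when up (they may start up to 1 mm down) and have a 7 mm travel straight down; the point moves down with the button.
- bigroundb (a joint): travel of the other big round button (26 mm across), not part of the code: 0 up, 0.007 m fully down. It counts as pressed beyond 0.0055. It takes about 3 N to push, ends on a hard stop and stays where it is left (no spring back).
- slide_face (a point): Centre, 64 mm above the bench, of the face to push on the slide's upright aluminium tab: the face towards the buttons (lock's -y). The tab is 34 mm wide (lock's x), 8 mm thick (y) and reaches 75 mm above the bench. With the slide drawn back this face is 57 mm from the centre of the nearest button place.
- slide (a joint): Travel of the slide along the lock's +y, away from the buttons: starts between 0 and 0.004, 0.022 m is home at its hard stop, and it counts as home beyond 0.019. About 3 N moves it; it stays where it is left. It carries the brass bolt, which comes out of the case's end as the slide goes home.
- cylinder: A loose brass lock cylinder, 62 mm long (its y), 17 mm wide, 33 mm high; origin at its underside. Bystander: leave it where it lies.
- padlock: A loose padlock lying flat, 45 x 42 x 22 mm with a steel shackle to its +x; origin under the body. Bystander: leave it where it lies.
- screwdriver: A loose screwdriver with a yellow handle, 170 mm long along its x, lying down; origin at its underside. Bystander: leave it where it lies.
- fob: A loose black car key, 42 x 75 x 14 mm, its steel blade to -y; origin at its underside. Bystander: leave it where it lies.
- dish: A loose clear round dish of lock plugs, 120 mm across, 24 mm high; origin at its underside. Bystander: leave it where it lies.
- spraycan: A loose blue spray can standing, 48 mm across, 110 mm high; origin at its underside. Bystander: leave it where it lies.
- pickcase: A loose open black case of lock picks, 90 x 170 x 18 mm; origin at its underside. Bystander: leave it where it lies.

How it is judged:
By the outcome, as a careful person would: the job done as asked, in the order asked, and still so for the second after the job is handed in, with the robot touching nothing.
It also fails if it takes over 45 s, if anything falls off the work surface, if the arm or the gripper's body presses on something with over 40 N, if the wrist force passes 120 N, or if a joint passes its speed limit or range.

## Robot

A 7-joint arm with a two-finger parallel gripper is mounted at the origin on the work surface. World frame = base frame: x ahead of the robot, y to its left, z up, the work surface at z = 0. Lengths are in m, angles in rad, forces in N, time in s.
With the tool pointing down it reaches from about 0.425 to 0.95 m from the base axis. Payload 16.7 kg.
Tool frame: the origin (TCP) lies on the centre line of the jaws, within the pads' length; the fingertips stand 14 mm ahead of it and the grasp point (between the pads) lies 5 mm behind it; z points along the fingers, y is the line along which they close (so a half turn about z gives the same grasp; the last joint's range is limited). The gripper opens to 94 mm and grips with 3 to 60 N. Pads are 16 mm wide; open, the fingers measure 119 mm over their backs; the gripper's body (75 mm by 177 mm) begins 78 mm behind the grasp point.
Start: joints at [-1.47, 0.426, 0.074, 1.606, -0.034, 1.111, -0.067], TCP at [0.168, 0.654, 0.219] pointing down, gripper open.
Joint ranges: [-2.85, 2.85], [-0.5, 2.14], [-1.23, 1.37], [0.21, 2.46], [-1.02, 4.16], [0.16, 2.05], [-2.73, 2.73]. Speed limits (rad/s): [1.89, 1.89, 2.39, 2.39, 3.01, 3.01, 3.01].

## Interface

Orientations are given as a unit quaternion [w, x, y, z].
In Python, from station import status, vision, sign_off gives the robot as it stands.
- The arm moves only by the shell command python3 -m pendant 'ROWS' [FORCE]. ROWS is JSON, a list of rows, each a list of 7 numbers: the shift along the world's x, y, z in units of 30 mm (1.0 is 30 mm), then the turn, a rotation vector about the world's x, y, z in units of 5 degrees (1.0 is 5 degrees), then the finger opening in mm, from 0 to 94. In form: [[tx, ty, tz, wx, wy, wz, grip], ...]. A call has 1 to 8 rows; each row is the pose to reach, as a shift and turn from the pose commanded when the call began; what a row does not reach only later rows make up. A row lasts 1/8 s, in which the tool goes at most 62.5 mm and 10.7 degrees, less where a joint would pass 70% of its speed; a pose out of reach is approached as far as the arm can. A call with a gripper value outside its range is refused whole. The fingers move at their own pace and stop on an object; FORCE is the grip in N (left out, the last holds). Time passes only in rows, so rows that repeat a pose let the fingers close. It gives the time, the measured TCP pose, the force, the opening and the grip force at its end, in the units of the state.
- status.read_state(): the state, without advancing time (a new reading comes with each control period).
- vision.get_image(name): name is "scene" or "top" or "wrist"; returns a dict with "pixels" (384x512x3 uint8, blue, green, red), "depth" (384x512 float32, m along the optical axis (not along the pixel's ray), 0 where there is no reading), "intrinsics" (3x3 intrinsics, pixels), "cam_to_world" (4x4, takes a point from camera to world coordinates). Camera axes: x right, y up, looking along -z (the intrinsics and any distortion apply to the point x, -y, -z); pixel columns grow to the right and rows downward; lengths in m; the calibration is good to about 2 mm. A picture is of the moment at which its call begins.
- sign_off(): hands the job in; it is judged then, once.
The state is a dict: "time": time; "joint_pos": joint angles; "qd": joint speeds; "joint_torque": joint torques, N m; "eef_pos": TCP position; "tcp_rot": TCP orientation; "contact_force": force on the tool from outside, world axes, zero at the start; "ft_torque": the same for the moment, N m; "opening": opening from 0.0 (shut) to 1.0 (fully open); "gripper_force": force on a finger pad.
Only numpy, scipy, OpenCV 4.12 (cv2) and the standard library are available. Lean on these libraries where they do the work, as an engineer would, in place of code of your own. Each camera call takes 0.05 s, during which the arm holds its last target. There are 200 camera calls.

## Working session

There is one attempt and no reset: what is moved stays moved. The work goes in short steps, Python scripts to look and compute and a shell command to move; the robot and the scene stay as the last step left them, time stands still between calls to the robot, and variables do not carry over. Pictures are saved under pics/ and viewed, at most 10 in all, crops included, and the job is handed in when it is done.

```bash
mkdir -p pics
cat > h.py <<'E'
import numpy as np, cv2
from station import status, vision
def grab(n,save=None):
    d=vision.get_image(n)
    np.savez('/tmp/%s.npz'%(save or n),**{k:np.asarray(v) for k,v in d.items()})
    if save: cv2.imwrite('pics/%s.png'%save,d['pixels'])
    return d
def ray(d,uv,z):
    K=np.array(d['intrinsics']);T=np.array(d['cam_to_world'])
    uv=np.atleast_2d(np.float64(uv))
    c=np.c_[(uv[:,0]-K[0,2])/K[0,0],-(uv[:,1]-K[1,2])/K[1,1],-np.ones(len(uv))]@T[:3,:3].T
    o=T[:3,3]; return o+c*((z-o[2])/c[:,2])[:,None]
E
python3 - <<'E'
from h import *
for n in("top","scene"):
    d=grab(n,n+"1"); print(n,np.round(d['cam_to_world'],3).tolist(),np.round(d['intrinsics'],1).tolist(),d.keys())
s=status.read_state();print(s['eef_pos'],s['tcp_rot'],s['time'])
E
```

```text
top [[0.009, 0.983, -0.184, 0.409], [-1.0, 0.007, -0.009, 0.055], [-0.007, 0.184, 0.983, 0.991], [0.0, 0.0, 0.0, 1.0]] [[443.2, 0.0, 249.9], [0.0, 443.2, 194.8], [0.0, 0.0, 1.0]] dict_keys(['pixels', 'depth', 'intrinsics', 'cam_to_world'])
scene [[-0.779, -0.514, 0.36, 0.987], [0.628, -0.64, 0.443, 0.563], [0.003, 0.571, 0.821, 0.998], [0.0, 0.0, 0.0, 1.0]] [[401.5, 0.0, 254.7], [0.0, 401.5, 189.1], [0.0, 0.0, 1.0]] dict_keys(['pixels', 'depth', 'intrinsics', 'cam_to_world'])
[0.16744972 0.65353113 0.21887299] [-3.38003246e-05  1.25091017e-01  9.92145121e-01 -5.43468718e-04] 0.1
```

View pics/top1.png

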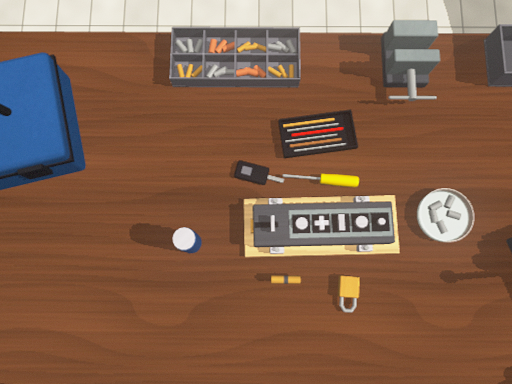

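View pics/scene1.png

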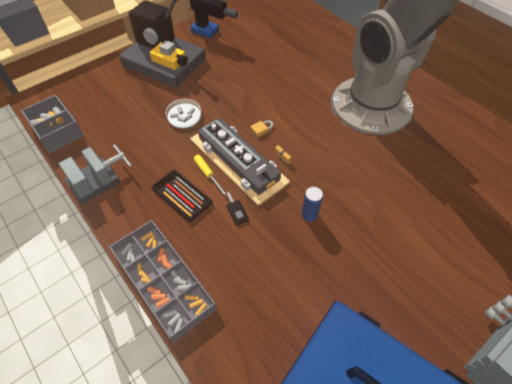

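The top view shows the lock with its tab to the left (world +y). From the tab end, the buttons are big round (302,223), cross (322,223), oblong (342,222), big round (362,222) and small round (381,222). The tab is at (272,223). The scene view confirms the layout, with all bystanders clear of the case.

Run:
```python
from h import *
d=dict(np.load('/tmp/top1.npz'))
x0,y0=255,200
im=d['pixels'][y0:250,x0:400]
g=im.min(2); big=cv2.resize(im,None,fx=5,fy=5,interpolation=cv2.INTER_CUBIC)
cv2.imwrite('pics/crop1.png',big)
m=(cv2.resize(g,None,fx=5,fy=5,interpolation=cv2.INTER_CUBIC)>150).astype(np.uint8)
n,l,s,c=cv2.connectedComponentsWithStats(m)
for i in range(1,n):
    if s[i,4]<300: continue
    uv=(c[i]-2)/5+[x0,y0]
    print(s[i,4],s[i,2:4]/5,uv.round(1),ray(d,uv,.067)[0].round(4), 'zdepth',end=' ')
    u,v=np.int32(uv.round()); K=d['intrinsics'];D=d['depth'][v,u]
    print((d['cam_to_world']@[(u-K[0,2])/K[0,0]*D,-(v-K[1,2])/K[1,1]*D,-D,1])[:3].round(4))
```

```text
1418 [14.8  4.6] [275.3 201.5] [0.568  0.0093 0.067 ] zdepth [0.5725 0.0089 0.047 ]
1965 [55.8  2.8] [310.8 200.5] [ 0.5706 -0.0656  0.067 ] zdepth [ 0.5793 -0.0734  0.0115]
2520 [34.8 31.4] [388.5 210.6] [ 0.5504 -0.2285  0.067 ] zdepth [ 0.552  -0.2344  0.0509]
23172 [103.6  30.2] [339.7 223.1] [ 0.5232 -0.1253  0.067 ] zdepth [ 0.5236 -0.1263  0.065 ]
2523 [ 7.2 16.6] [341.3 221.7] [ 0.5262 -0.1287  0.067 ] zdepth [ 0.5254 -0.128   0.0677]
1564 [ 4.4 16.6] [272.4 222.9] [0.5225 0.0155 0.067 ] zdepth [0.5212 0.0166 0.0754]
2938 [14.6 14.2] [321.3 222.4] [ 0.5243 -0.087   0.067 ] zdepth [ 0.5249 -0.086   0.0688]
2899 [12.2 12. ] [361.4 221.3] [ 0.5273 -0.1708  0.067 ] zdepth [ 0.5278 -0.1697  0.068 ]
2912 [12.2 12.2] [301.4 222.8] [ 0.5232 -0.0452  0.067 ] zdepth [ 0.5228 -0.0444  0.0667]
1003 [7.6 6.6] [381.4 220.8] [ 0.5286 -0.2127  0.067 ] zdepth [ 0.5286 -0.2124  0.0646]
5137 [40.2 17.6] [380.9 245.5] [ 0.4772 -0.2092  0.067 ] zdepth [ 0.4801 -0.225   0.0124]
6093 [74.6  4.6] [309.6 247.8] [ 0.4712 -0.0615  0.067 ] zdepth [ 0.4745 -0.0695  0.0112]
```

View pics/crop1.png

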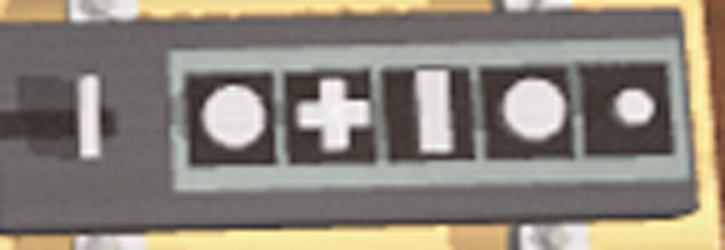

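```bash
python3 -m pendant '[[1.3,-1.4,0,0,0,-1.8,0],[2.7,-2.8,0,0,0,-3.7,0],[4,-4.3,0,0,0,-5.5,0],[5.4,-5.7,0,0,0,-7.4,0],[6.7,-7.2,0,0,0,-9.2,0],[8,-8.6,0,0,0,-11,0],[9.4,-10.1,0,0,0,-12.9,0],[9.7,-12.1,0,0,0,-14.76,0]]' 20
```

```text
time: 1.1
eef_pos: [0.4604, 0.2891, 0.2192]
tcp_rot: [0.001, 0.698, 0.716, 0.0]
contact_force: [0.7, 0.4, -0.4]
opening: 0.184
gripper_force: 0.0
```

```bash
python3 -m pendant '[[0.4,-2,0,0,0,0,0],[0.8,-4,0,0,0,0,0],[1.2,-6,0,0,0,0,0],[1.6,-8,0,0,0,0,0],[1.9,-10,0,0,0,0,0],[2.2,-12,-0.5,0,0,0,0],[2.26,-13.97,-1.5,0,0,0,0],[2.26,-13.97,-3.3,0,0,0,0]]'
python3 -m pendant '[[0,0,0,0,0,0,0],[0,0,0,0,0,0,0]]'
python3 - <<'E'
from h import *
d=grab("wrist","wrist1");s=status.read_state();print(s['eef_pos'],s['tcp_rot'],s['joint_pos'])
print(np.array(d['cam_to_world']).round(3).tolist())
E
```

```text
time: 2.1
eef_pos: [0.5272, -0.1327, 0.1209]
tcp_rot: [0.002, 0.698, 0.716, 0.001]
contact_force: [1.6, 2.2, -0.8]
opening: 0.007
gripper_force: 0.0
time: 2.35
eef_pos: [0.5269, -0.1279, 0.1218]
tcp_rot: [0.0, 0.696, 0.718, 0.0]
contact_force: [-0.3, -0.2, 0.6]
opening: 0.008
gripper_force: 0.0
[ 0.527373   -0.12768333  0.12228125] [5.72999215e-04 6.95367842e-01 7.18653396e-01 7.29828962e-04] [-0.41671805  0.38657923  0.66479024  2.02518324 -0.32128959  0.83077637
  0.46450275]
[[0.999, -0.031, -0.009, 0.525], [0.032, 0.967, 0.251, -0.055], [0.001, -0.251, 0.968, 0.286], [0.0, 0.0, 0.0, 1.0]]
```

View pics/wrist1.png

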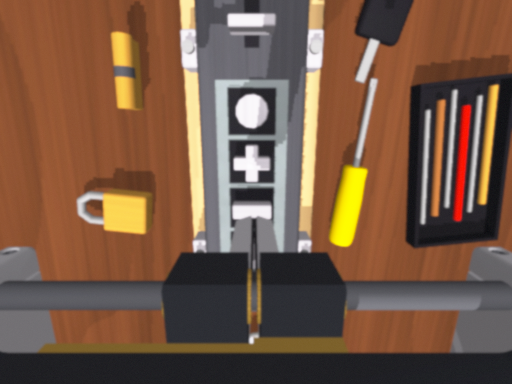

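The wrist view shows the closed fingers over the oblong (252,210). The cross is at (252,163), the big round at (252,111) and the tab top at (251,20). I'll cross-check those with rays.

```bash
python3 - <<'E'
from h import *
d=dict(np.load('/tmp/wrist1.npz'))
print(ray(d,[[252,163],[252,111],[252,210]],.067).round(4), ray(d,[[251,16],[251,26]],.075).round(4))
E
python3 -m pendant '[[0,0,-0.6,0,0,0,0],[0,0,-1.1,0,0,0,0],[0,0,-1.3,0,0,0,0],[0,0,-1.4,0,0,0,0],[0,0,-1.5,0,0,0,0],[0,0,-1.6,0,0,0,0],[0,0,-1.6,0,0,0,0]]'
```

```text
[[ 0.5248 -0.087   0.067 ]
 [ 0.5235 -0.0461  0.067 ]
 [ 0.526  -0.1276  0.067 ]] [[0.5209 0.0169 0.075 ]
 [0.5211 0.0107 0.075 ]]
time: 3.28
eef_pos: [0.5265, -0.1284, 0.0734]
tcp_rot: [-0.0, 0.696, 0.718, 0.0]
contact_force: [-8.8, 3.4, 25.8]
opening: 0.007
gripper_force: 12.8
```

```bash
python3 -m pendant '[[0,0,0.6,0,0,0,0],[0,0,1.2,0,0,0,0],[0.04,-1.4,1.2,0,0,0,0],[0.08,-2.8,1.2,0,0,0,0],[0.08,-2.8,1.2,0,0,0,0],[0.08,-2.8,0.7,0,0,0,0],[0.08,-2.8,0.4,0,0,0,0],[0.08,-2.8,0.2,0,0,0,0]]'
python3 -m pendant '[[0,0,-0.07,0,0,0,0],[0,0,-0.15,0,0,0,0],[0,0,-0.2,0,0,0,0],[0,0,-0.2,0,0,0,0]]'
```

```text
time: 4.28
eef_pos: [0.5285, -0.2112, 0.0775]
tcp_rot: [-0.001, 0.695, 0.719, -0.0]
contact_force: [-0.6, 2.8, 2.0]
opening: 0.004
gripper_force: 1.5
time: 4.78
eef_pos: [0.5289, -0.2121, 0.0735]
tcp_rot: [-0.0, 0.696, 0.718, 0.001]
contact_force: [-7.8, 5.3, 24.3]
opening: 0.004
gripper_force: 11.7
```

```bash
python3 -m pendant '[[0,0,0.6,0,0,0,0],[0,0,1.2,0,0,0,0],[-0.05,1.4,1.2,0,0,0,0],[-0.1,2.8,1.2,0,0,0,0],[-0.14,4.19,1.2,0,0,0,0],[-0.14,4.19,1.2,0,0,0,0],[-0.14,4.19,0.7,0,0,0,0],[-0.14,4.19,0.3,0,0,0,0]]'
python3 -m pendant '[[0,0,-0.1,0,0,0,0],[0,0,-0.2,0,0,0,0],[0,0,-0.3,0,0,0,0],[0,0,-0.3,0,0,0,0]]'
python3 -m pendant '[[0,0,1,0,0,0,0],[0,0,2,0,0,0,0],[0,0,3,0,0,0,0],[0,0,3,0,0,0,0]]'
python3 - <<'E'
from h import *
d=grab("wrist","wrist2")
E
```

```text
time: 5.78
eef_pos: [0.5243, -0.0877, 0.0806]
tcp_rot: [0.0, 0.696, 0.718, -0.0]
contact_force: [-0.6, 1.0, 3.0]
opening: 0.009
gripper_force: 1.5
time: 6.28
eef_pos: [0.5244, -0.0874, 0.0734]
tcp_rot: [-0.0, 0.696, 0.718, 0.0]
contact_force: [-11.6, -1.4, 27.9]
opening: 0.006
gripper_force: 14.0
time: 6.78
eef_pos: [0.5258, -0.0866, 0.1643]
tcp_rot: [0.001, 0.696, 0.718, 0.002]
contact_force: [0.4, 0.2, -0.1]
opening: 0.003
gripper_force: 0.0
```

View pics/wrist2.png

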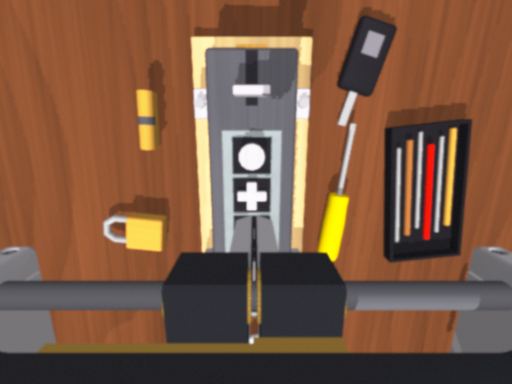

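All three reached the hard stop at the same height, 25 N or so. The slide still looks drawn back, with its tab at (251,90). Next I go down in the gap between the big round button and the tab.

```bash
python3 -m pendant '[[-0.04,1.3,0,0,0,0,0],[-0.08,2.55,0,0,0,0,0],[-0.08,2.55,0,0,0,0,0],[-0.08,2.55,-1,0,0,0,0],[-0.08,2.55,-2,0,0,0,0],[-0.08,2.55,-2.7,0,0,0,0],[-0.08,2.55,-3,0,0,0,0],[-0.08,2.55,-3,0,0,0,0]]'
```

```text
time: 7.82
eef_pos: [0.5218, -0.0107, 0.0721]
tcp_rot: [-0.0, 0.696, 0.718, -0.001]
contact_force: [-0.3, 0.5, 0.4]
opening: 0.0
gripper_force: 0.0
```

```bash
python3 -m pendant '[[0,0.3,0,0,0,0,0],[-0.01,0.5,0,0,0,0,0],[-0.02,0.7,0,0,0,0,0],[-0.03,0.9,0,0,0,0,0],[-0.04,1.1,0,0,0,0,0],[-0.04,1.2,0,0,0,0,0],[-0.04,1.2,0,0,0,0,0]]'
```

```text
time: 8.7
eef_pos: [0.5211, 0.0238, 0.0726]
tcp_rot: [0.001, 0.696, 0.718, -0.001]
contact_force: [2.0, -16.3, 5.5]
opening: 0.007
gripper_force: 8.1
```

```bash
python3 -m pendant '[[0,0.05,0,0,0,0,0],[0,0.1,0,0,0,0,0],[0,0.1,0,0,0,0,0]]'
python3 -m pendant '[[0,-0.4,0,0,0,0,0],[0,-0.5,0,0,0,0,0],[0,-0.5,1.5,0,0,0,0],[0,-0.5,3,0,0,0,0],[0,1.5,5,0,0,0,0],[0,3.5,5,0,0,0,0],[0,5.5,5,0,0,0,0],[0,7.5,5,0,0,0,0]]'
python3 -m pendant '[[0,2,0,0,0,0,0],[0,4,0,0,0,0,0],[0,6,0,0,0,0,0],[0,6,0,0,0,0,0]]'
python3 - <<'E'
from h import *
d=grab("top","top2")
cv2.imwrite('pics/crop2.png',cv2.resize(d['pixels'][190:260,235:405],None,fx=4.5,fy=4.5,interpolation=cv2.INTER_CUBIC))
D=d['depth'];K=d['intrinsics'];T=np.array(d['cam_to_world'])
for n,(u,v) in dict(tab=(262,223),bigA=(301,223),cross=(321,222),obl=(341,222),bigB=(361,221),small=(381,221)).items():
    z=[]
    for a in range(-2,3):
        for b in range(-2,3):
            q=D[v+b,u+a];z.append((T@[(u+a-K[0][2])/K[0][0]*q,-(v+b-K[1][2])/K[1][1]*q,-q,1])[2])
    print(n,np.median(z).round(4),np.mean(z).round(4))
E
```

```text
time: 9.07
eef_pos: [0.521, 0.0241, 0.0727]
tcp_rot: [0.002, 0.697, 0.717, -0.001]
contact_force: [2.1, -30.9, 6.1]
opening: 0.0
gripper_force: 15.5
time: 10.07
eef_pos: [0.5202, 0.2473, 0.2229]
tcp_rot: [-0.001, 0.695, 0.719, 0.001]
contact_force: [0.2, -0.0, 0.5]
opening: 0.003
gripper_force: 0.0
time: 10.58
eef_pos: [0.5181, 0.4302, 0.2209]
tcp_rot: [-0.001, 0.693, 0.721, -0.001]
contact_force: [0.2, -0.6, -0.9]
opening: 0.006
gripper_force: 0.0
tab 0.0747 0.0705
bigA 0.0665 0.0664
cross 0.0596 0.0593
obl 0.0598 0.0594
bigB 0.0661 0.066
small 0.0584 0.0587
```

View pics/crop2.png

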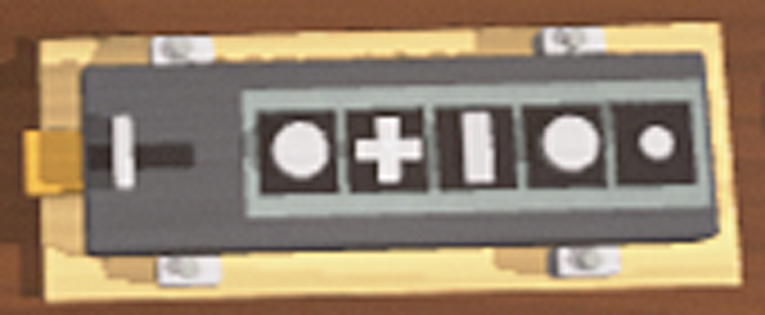

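View pics/top2.png

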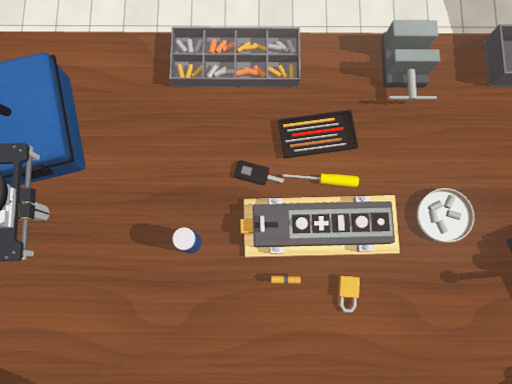

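The bolt is out at (245,226) and the tab has moved to (262,223). Depth shows the three code buttons down (about 59 mm), both big ones up (about 66 mm), and the bystanders have not moved. The gripper is near the blue box, so I'll back it away before handing in.

```bash
python3 -m pendant '[[0,-1,0.5,0,0,0,0],[0,-3,1,0,0,0,0],[0,-4,1,0,0,0,0],[0,-4,1,0,0,0,0],[0,-4,1,0,0,0,0]]'
python3 -c "from station import sign_off; print(sign_off())"
```

```text
time: 11.25
eef_pos: [0.5205, 0.305, 0.2522]
tcp_rot: [-0.0, 0.696, 0.718, -0.0]
contact_force: [-0.1, 1.6, 0.0]
opening: 0.006
gripper_force: 0.0
the job is handed in; nothing more can be done
None
```

The job is handed in: I pressed the oblong, small round and cross buttons fully down in that order, then pushed the slide home so the bolt is out; the big round buttons are still up and the bystanders look unmoved.

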